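# One tin from each rack

### The job

Dinner needs one short tin and one long tin, so let one out of each of the two tin racks. On each rack press the black thumb pad of the rocking lever right down, so that the gate at the lever's other end lifts and the front tin rolls into the tray, then let the pad come up again so that the gate closes in front of the next tin, which stays in the rack. Work only the levers: do not touch or lift the tins, and leave everything else where it stands.

Things in the scene. Friction and masses are not known exactly. Their poses are not given: they have to be found in the camera images.
- short_rack: Narrow steel tin rack, 344 x 78 mm, 175 mm high, fixed. It holds 3 lying tins 58 mm long. Origin: centre of its footprint on the worktop; x runs from front to back. Either rack may be the left one. The lane slopes down to the front (0.15 rad). Tin axes waiting at x -42, +33, +107 mm, 73, 85, 96 mm up. Lever pin across the lane at x -37 mm, 107 mm up.
- short_tray (a point): Where the axis of a tin lies when it has come to rest in the tray of the narrow rack: 138 mm in front of the rack's origin, 59 mm up. The tray is the open front end of the lane, with a 30 mm lip.
- short_gate (a point): Middle of the gate roller at the front end of the narrow rack's lever; closed it stands 80 mm in front of the rack's origin, 98 mm up, and stops the front tin near its top; pressing the pad lifts it by 20 mm. Roller 16 mm thick.
- short_lever (a joint): Rocking lever of the narrow rack, rad: 0 pad up, gate closed; 0.46 pad down on its hard stop, gate lifted. The front tin rolls free at 0.3 to 0.4, then needs about 0.5 s to the tray; a second roller comes down and holds the next tin until the lever rises, so each full press lets out one. A spring lifts the lever; pressing takes up to 8 N.
- short_pad (a point): Middle of the top of that lever's black thumb pad: 44 mm along the rack, 30 mm wide, 6 mm thick, on the centre line. At rest 15 mm behind the rack's origin, 167 mm up, rear edge tilted up 0.23 rad. Pressed to the stop this point goes 29 mm down and 21 mm to the back, and the pad tilts 0.23 rad the other way. Nothing on the rack is higher.
- short_tin_1_mid (a point): Centre of short tin 1 of 3, counted from the gate (foremost, the one to let out); tin 58 mm long, 75 mm in diameter, lying across the lane, free to roll.
- short_tin_2_mid (a point): Centre of short tin 2 of 3, counted from the gate (to stay in the lane); tin 58 mm long, 75 mm in diameter, lying across the lane, free to roll.
- short_tin_3_mid (a point): Centre of short tin 3 of 3, counted from the gate (to stay in the lane); tin 58 mm long, 75 mm in diameter, lying across the lane, free to roll.
- long_rack: Wide steel tin rack, 344 x 130 mm, 197 mm high, fixed. It holds 2 lying tins 110 mm long. Origin: centre of its footprint on the worktop; x runs from front to back. Either rack may be the left one. The lane slopes down to the front (0.15 rad). Tin axes waiting at x -42, +33 mm, 95, 107 mm up. Lever pin across the lane at x -37 mm, 129 mm up.
- long_tray (a point): Where the axis of a tin lies when it has come to rest in the tray of the wide rack: 138 mm in front of the rack's origin, 81 mm up. The tray is the open front end of the lane, with a 30 mm lip.
- long_gate (a point): Middle of the gate roller at the front end of the wide rack's lever; closed it stands 80 mm in front of the rack's origin, 120 mm up, and stops the front tin near its top; pressing the pad lifts it by 20 mm. Roller 16 mm thick.
- long_lever (a joint): Rocking lever of the wide rack, rad: 0 pad up, gate closed; 0.46 pad down on its hard stop, gate lifted. The front tin rolls free at 0.3 to 0.4, then needs about 0.5 s to the tray; a second roller comes down and holds the next tin until the lever rises, so each full press lets out one. A spring lifts the lever; pressing takes up to 8 N.
- long_pad (a point): Middle of the top of that lever's black thumb pad: 44 mm along the rack, 30 mm wide, 6 mm thick, on the centre line. At rest 15 mm behind the rack's origin, 189 mm up, rear edge tilted up 0.23 rad. Pressed to the stop this point goes 29 mm down and 21 mm to the back, and the pad tilts 0.23 rad the other way. Nothing on the rack is higher.
- long_tin_1_mid (a point): Centre of long tin 1 of 2, counted from the gate (foremost, the one to let out); tin 110 mm long, 75 mm in diameter, lying across the lane, free to roll.
- long_tin_2_mid (a point): Centre of long tin 2 of 2, counted from the gate (to stay in the lane); tin 110 mm long, 75 mm in diameter, lying across the lane, free to roll.
- spice_jar: Spice jar with a red cap, 45 mm across, 106 mm high, standing between the racks; not to be disturbed. Origin: middle of its underside.
- jam_jar: Round jam jar with a white lid, 68 mm across, 84 mm high, right of the racks; not to be disturbed. Origin: middle of its underside.
- lemon: Lemon, 71 x 53 x 51 mm, right of the racks; not to be disturbed. Origin: middle of its underside.
- tomato: Tomato, 74 mm across, 69 mm high, right of the racks; not to be disturbed. Origin: middle of its underside.
- mug: White mug with a handle, 83 mm across, 94 mm high, right of the racks; not to be disturbed. Origin: middle of its underside.
- peeler: Yellow-handled peeler lying flat, 170 mm long, 18 mm high, right of the racks; not to be disturbed. Origin: middle of its underside.
- tea_box: Dark tea box, 69 x 121 x 73 mm, right of the racks; not to be disturbed. Origin: middle of its underside.

How it is judged:
By the outcome, as a careful person would: the job done as asked, in the order asked, and still so for the second after the job is handed in, with the robot touching nothing.
It also fails if it takes over 51 s, if anything falls off the work surface, if the arm or the gripper's body presses on something with over 40 N, if the wrist force passes 120 N, or if a joint passes its speed limit or range.

### The arm

A 6-joint arm with a two-finger parallel gripper is mounted at the origin on a cart in front of the work surface, level with it; the furniture and walls round the work are solid. World frame = base frame: x ahead of the robot, y to its left, z up, the work surface at z = 0. Lengths are in m, angles in rad, forces in N, time in s.
With the tool pointing down it reaches from about 0.25 to 0.775 m from the base axis. Payload 4 kg.
Tool frame: the origin (TCP) lies midway between the tips of the shut fingers; the grasp point (between the pads) lies 19 mm behind it; z points along the fingers, y is the line along which they close (so a half turn about z gives the same grasp; the last joint's range is limited). The gripper opens to 85 mm and grips with 20 to 120 N. Pads are 22 mm wide; open, the fingers measure 114 mm over their backs; the gripper's body (76 mm by 85 mm) begins 54 mm behind the grasp point. The pads swing forward as they close: fully open they stand 13 mm farther back than shut.
Start: joints at [1.123, 0.087, 1.371, -0, 1.684, -0.103], TCP at [0.186, 0.518, 0.231] pointing down, gripper open.
Joint ranges: [-3.1, 3.1], [-0.76, 2.03], [0.27, 2.55], [-1.08, 4.22], [0.17, 2.65], [-2.57, 2.57]. Speed limits (rad/s): [2.79, 2.79, 3.14, 3.14, 3.14, 3.14].

### API

Orientations are given as [roll, pitch, yaw] about the fixed x, y, z axes, in that order (R = Rz(yaw) Ry(pitch) Rx(roll)).
In Python, from workcell import monitor, get_image, camera_model, ticket gives the robot as it stands. The module is installed in compiled form; this text tells all that it offers.
- The arm moves only by the tool jog_arm, never from a script. Its arguments are lists of equal length, an entry for each row: "translation": the shift along the world's x, y, z in m, a list of three; "spin": the turn about the world's z in rad; "grip": the gripper's target within -1 to 1 (fully open at 1, half-way at 0, shut at -1). A call has 1 to 12 rows; each row shifts and turns the commanded pose from where the row before left it; what a row does not reach is not made up. A row lasts 1/10 s, in which the tool goes at most 50 mm and 8.59 degrees, less where a joint would pass 70% of its speed; a pose out of reach is approached as far as the arm can. A call with a gripper value outside its range is refused whole. The fingers move at their own pace and stop on an object; "force" is the grip in N (left out, the last holds). Time passes only in rows, so rows that do not move let the fingers close. It gives the time, the measured TCP pose, the force, the opening and the grip force at its end, in the units of the state.
- monitor.sense(): the state, without advancing time (a new reading comes with each control period).
- get_image(name): name is "scene" or "top"; returns (picture, depth): 384x512x3 uint8, red, green, blue; 384x512 float32, m along the optical axis (not along the pixel's ray), 0 where there is no reading.
- camera_model(name): a dict with "fovy" (degrees; the focal length in pixels is half the picture's height over the tangent of half this angle, whatever the lens; pixels are square), "cx", "cy" (the principal point, pixels), "k1" (the pictures are not rectified: a ray, as slopes to the right and down, at radius r is drawn at 1 + k1 r^2 times it, then the intrinsics apply), "rvec" (rotation vector, rad) and "tvec" (3), from world to camera coordinates, as OpenCV has them. Camera axes: x right, y down, z forward; pixel columns grow to the right and rows downward; lengths in m; the calibration is good to about 2 mm. A picture is of the moment at which its call begins. camera_model takes no time and is no camera call.
- ticket.sign_off(): hands the job in; it is judged then, once.
The state is a dict: "t": time; "joint_positions": joint angles; "qd": joint speeds; "effort": joint torques, N m; "ee_pos": TCP position; "orientation": TCP orientation; "wrist_force": force on the tool from outside, world axes, zero at the start; "moment": the same for the moment, N m; "width": opening from 0.0 (shut) to 1.0 (fully open); "gripper_force": force on a finger pad.
Only numpy, scipy, OpenCV 4.12 (cv2) and the standard library are available. Lean on these libraries where they do the work, as an engineer would, in place of code of your own. Each camera call takes 0.05 s, during which the arm holds its last target. There are 200 camera calls.

## Working session

There is one attempt and no reset: what is moved stays moved. The work goes in short steps, Python scripts to look and compute and a tool call to move; the robot and the scene stay as the last step left them, time stands still between calls to the robot, and variables do not carry over. Pictures are saved under pics/ and viewed, at most 10 in all, crops included, and the job is handed in when it is done.

Besides the shell and the picture viewer there is one more tool, called after ">>>" as name(argument=value, ...) on one line, values as JSON. jog_arm: Moves the arm, as the interface text tells. Its arguments: {"type":"object","properties":{"translation":{"type":"array"},"spin":{"type":"array"},"grip":{"type":"array"},"force":{"type":"number"}},"required":["translation","spin","grip"]}

```bash
mkdir -p pics; cat > h.py <<'E'
import numpy as np, cv2
from workcell import monitor, get_image, camera_model, ticket
def cam(n):
    c=camera_model(n); R=cv2.Rodrigues(np.array(c["rvec"],float))[0]; t=np.array(c["tvec"],float).ravel()
    return c,R,t,192/np.tan(np.radians(c["fovy"])/2)
def ray(n,u,v):
    c,R,t,f=cam(n); xd=np.array([(u-c["cx"])/f,(v-c["cy"])/f]); x=xd.copy()
    for _ in range(50): x=xd/(1+c["k1"]*(x@x))
    return -R.T@t, R.T@np.array([x[0],x[1],1])
def at_z(n,u,v,z):
    o,d=ray(n,u,v); return o+d*(z-o[2])/d[2]
def at_d(n,u,v,dep):
    o,d=ray(n,u,v); return o+d*dep
E
python3 - <<'E'
from h import *
for n in("scene","top"):
    p,d=get_image(n); np.savez(f"{n}0.npz",p=p,d=d)
    cv2.imwrite(f"pics/{n}0.png",cv2.resize(p[:,:,::-1],(800,600),interpolation=cv2.INTER_CUBIC)); print(n,ray(n,256,192))
print(monitor.sense())
E
```

```text
scene (array([-0.02715095, -1.11583787,  0.87624218]), array([ 0.39482058,  0.76137031, -0.51475399]))
top (array([ 0.27490914, -0.04273042,  1.45047835]), array([ 0.21366943, -0.00101951, -0.97694961]))
{'t': 0.1, 'joint_positions': array([ 1.12291535e+00,  8.78954496e-02,  1.37214673e+00, -3.09723861e-05,
        1.68358545e+00, -1.03117573e-01]), 'qd': array([-3.30020980e-04, -4.26341962e-04, -2.25150691e-03, -6.85234069e-05,
        6.56147096e-04, -8.79438362e-04]), 'effort': array([ 2.08060730e-03, -3.53017223e+01, -3.14217603e+01, -1.07043800e-04,
        7.96080683e-03, -4.64208836e-05]), 'ee_pos': array([0.18570951, 0.51721286, 0.2302262 ]), 'orientation': array([-3.13956533e+00, -1.78850028e-04,  2.79682562e+00]), 'wrist_force': array([0.1059289 , 0.22235199, 0.63614321]), 'moment': array([-0.02561237, -0.04572654,  0.03059371]), 'gripper_force': 0.0, 'width': 1.0023237751722902}
```

View pics/top0.png

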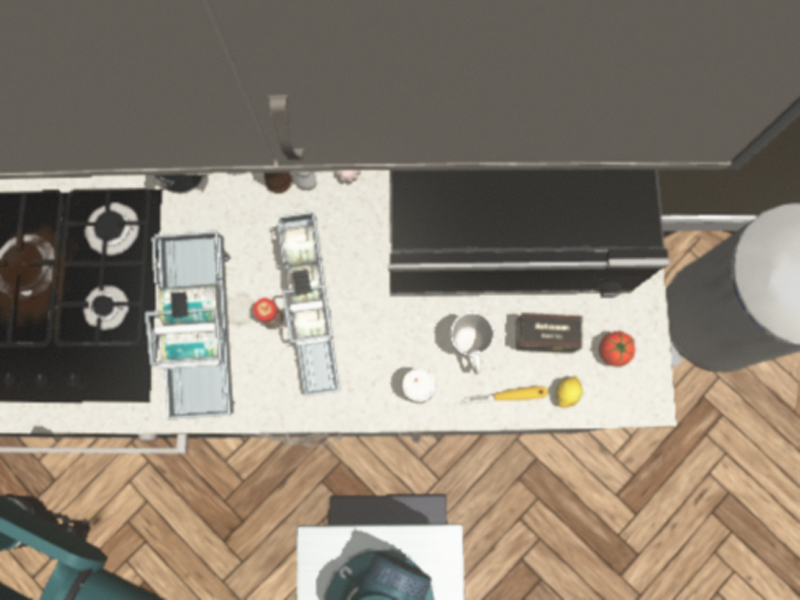

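View pics/scene0.png

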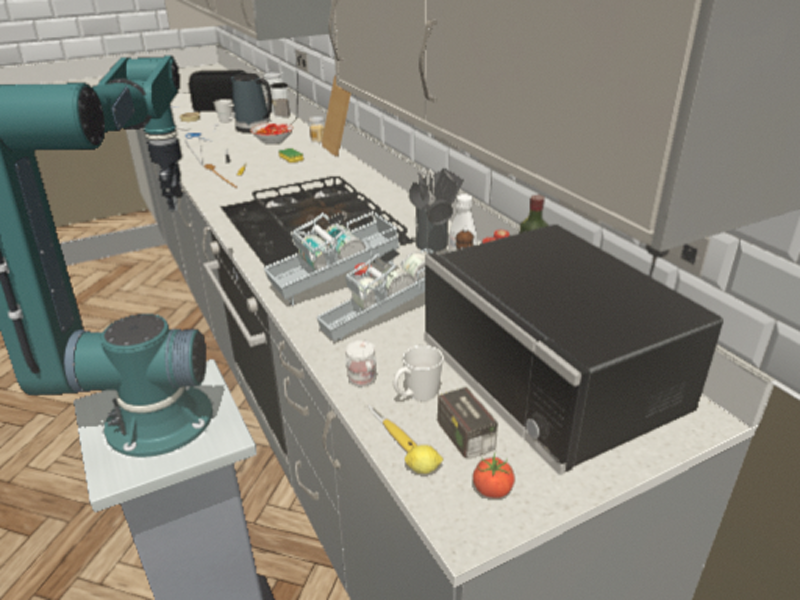

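The top view shows the wide rack on the left with its pad at about (179,304) and the narrow one on the right with its pad at about (302,282). The spice jar stands between them at (265,310). I'll enlarge both racks in each view.

```bash
python3 - <<'E'
from h import *
a=np.load("top0.npz")["p"][:,:,::-1]; b=np.load("scene0.npz")["p"][:,:,::-1]
# top crop cols 90-225 rows 130-270 ; scale 5
A=cv2.resize(a[170:220,90:220],None,fx=6,fy=6,interpolation=cv2.INTER_CUBIC)
B=cv2.resize(b[130:180,165:295],None,fx=6,fy=6,interpolation=cv2.INTER_CUBIC)
cv2.imwrite("pics/c1.png",cv2.vconcat([A,B[:300]]))
A=cv2.resize(a[130:275,90:225],None,fx=4,fy=4,interpolation=cv2.INTER_CUBIC)
cv2.imwrite("pics/c2.png",A)
E
```

```text
(no output)
```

View pics/c1.png

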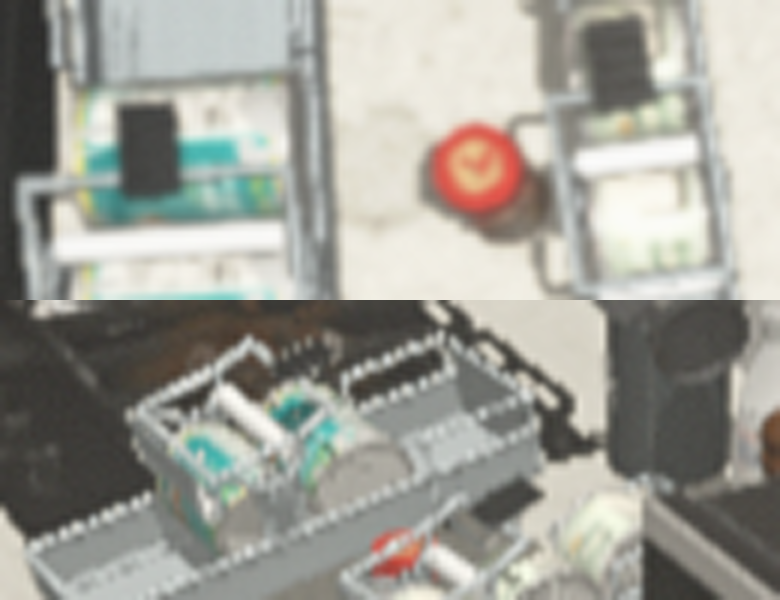

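View pics/c2.png

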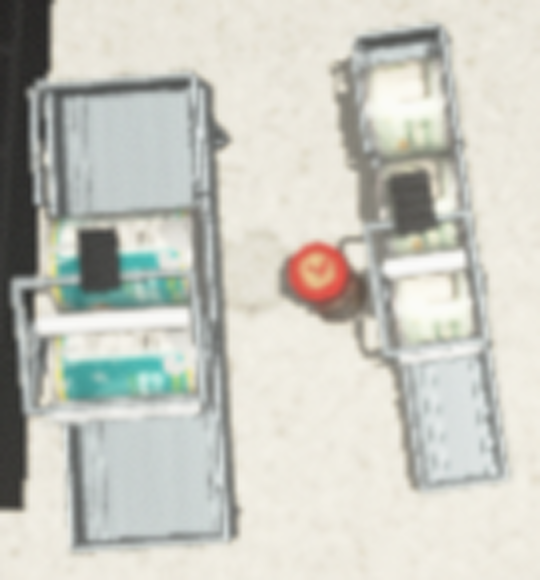

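The top crop shows the wide pad centred at about (115,194.8) in original pixels and the narrow pad at (193,180). In the scene view the pads are at about (216.5,138) and (249.5,163). Next I'll triangulate and compare with depth.

```bash
python3 - <<'E'
from h import *
T=np.load("top0.npz")["d"];S=np.load("scene0.npz")["d"]
def tri(a,b):
    o,d=ray("top",*a);p,e=ray("scene",*b); M=np.c_[d,-e]; s=np.linalg.lstsq(M,p-o,rcond=None)[0]
    q,r=o+s[0]*d,p+s[1]*e; return (q+r)/2,np.linalg.norm(q-r)
for nm,a,b,z in(("long",(114.6,194.4),(216.5,138),.189),("short",(192.6,179.6),(249.5,163),.167)):
    print(nm,tri(a,b),"at_z",at_z("top",*a,z),"depth",at_d("top",*a,T[int(a[1]+.5),int(a[0]+.5)]),at_d("scene",*b,S[int(b[1]+.5),int(b[0]+.5)]))
# dark pad pixels with top depth near pad height
pts={}
P=np.load("top0.npz")["p"]
for nm,(u0,u1,v0,v1),z in(("long",(106,124,183,206),.15),("short",(184,202,170,190),.13)):
    L=[(u,v) for u in range(u0,u1) for v in range(v0,v1) if P[v,u].max()<75 and T[v,u]>0]
    Q=np.array([at_d("top",u,v,T[v,u]) for u,v in L]); k=Q[:,2]>z; Q=Q[k];m=Q.mean(0)
    print(nm,len(Q),np.mean(L,0),m,"rng",Q.min(0),Q.max(0))
    (_,_),_,ang=cv2.minAreaRect((Q[:,:2]*1000).astype(np.float32)); print(ang)
# rack directions from c2 crop (4x, off 90,130): front and back top edges
def c2(u,v,z): return at_z("top",90+u/4-.4,130+v/4-.4,z)
# pad long-edge direction from c1
def c1(u,v,z): return at_z("top",90+u/6-.4,170+v/6-.4,z)
for nm,f,b,zz in(("long",c1(152.5,195,.184),c1(148,103.5,.194),0),("short",c1(623.5,102,.162),c1(613,17,.172),0)):
    dd=b-f; print(nm,"pad yaw",np.arctan2(dd[1],dd[0]),np.linalg.norm(dd),(b+f)/2)
# lane side right edge long rack tops
T2=T
# cloud-based rack footprint yaw: points 0.02<z<0.3 in regions
for nm,(u0,u1,v0,v1) in(("long",(92,150,145,270)),("short",(176,220,134,255))):
    Q=np.array([at_d("top",u,v,T[v,u]) for u in range(u0,u1) for v in range(v0,v1) if T[v,u]>0]); Q=Q[(Q[:,2]>.02)&(Q[:,2]<.25)]
    print(nm,len(Q),cv2.minAreaRect((Q[:,:2]*1000).astype(np.float32)))
v=[(u,w) for u in range(0,300,20) for w in range(60,115,6)]
print("cabinet low z", min((at_d("top",u,w,T[w,u])[[0,2]].round(2).tolist() for u,w in v if w>=90 and T[w,u]>0)), )
for w in range(60,120,6): print(w, at_d("top",190,w,T[w,190]).round(3), at_d("top",115,w,T[w,115]).round(3))
E
```

```text
long (array([0.55149995, 0.34726268, 0.19477624]), np.float64(0.00688173313093243)) at_z [0.54944643 0.35007282 0.189     ] depth [0.54846825 0.34867326 0.19349465] [0.55822838 0.35492184 0.19103968]
short (array([0.59524688, 0.13495843, 0.16505993]), np.float64(0.001541789738729476)) at_z [0.59402298 0.13494476 0.167     ] depth [0.59384122 0.13484356 0.16773104] [0.59261793 0.12798898 0.16900488]
long 99 [114.14141414 194.72727273] [0.54850475 0.35130045 0.18910868] rng [0.53105505 0.3393529  0.18109564] [0.56705315 0.36141217 0.19648521]
0.10257910192012787Traceback (most recent call last):
  File "<stdin>", line 13, in <module>
IndexError: too many indices for array: array is 1-dimensional, but 2 were indexed
```

```bash
python3 - <<'E'
from h import *
T=np.load("top0.npz")["d"]
def c1(u,v,z): return at_z("top",90+u/6-.4,170+v/6-.4,z)
def c2(u,v,z): return at_z("top",90+u/4-.4,130+v/4-.4,z)
for nm,f,b in(("long",c1(152.5,195,.184),c1(148,103.5,.194)),("short",c1(623.5,102,.162),c1(613,17,.172))):
    dd=b-f; print(nm,"pad yaw",np.arctan2(dd[1],dd[0]),np.linalg.norm(dd),(b+f)/2)
# front tray lips (front right/left), lip ht: short ~ .06, long ~.08
for nm,l,r,z in(("long",(77,546),(233,538),.08),("short",(417,488),(507,478),.06)):
    a,b=c2(*l,z),c2(*r,z); d=a-b; print(nm,"lip",a,b,np.linalg.norm(d),"yaw",np.arctan2(d[1],d[0])-np.pi/2)
for w in range(60,130,6): print(w, [at_d("top",u,w,T[w,u]).round(3).tolist() for u in(190,115) if T[w,u]>0])
print(monitor.sense()["t"])
E
```

```text
long pad yaw 0.028371465436088504 0.042552353685004096 [0.54922148 0.34995424 0.189     ]
short pad yaw 0.10844472166415017 0.04038754454776305 [0.59425468 0.13483301 0.167     ]
long lip [0.35756852 0.39167538 0.08      ] [0.36288004 0.27548254 0.08      ] 0.11631417646807987 yaw 0.04568125034631709
short lip [0.40013479 0.14305876 0.06      ] [0.4068587  0.07601157 0.06      ] 0.06738350387713508 yaw 0.0999519938491209
60 [[0.688, 0.072, 0.684], [0.689, 0.208, 0.691]]
66 [[0.688, 0.075, 0.662], [0.688, 0.214, 0.668]]
72 [[0.686, 0.078, 0.641], [0.687, 0.221, 0.647]]
78 [[0.687, 0.082, 0.613], [0.688, 0.228, 0.62]]
84 [[0.687, 0.086, 0.588], [0.688, 0.236, 0.594]]
90 [[0.686, 0.089, 0.56], [0.687, 0.244, 0.568]]
96 [[0.684, 0.093, 0.537], [0.689, 0.254, 0.533]]
102 [[0.688, 0.098, 0.496], [0.688, 0.263, 0.504]]
108 [[0.688, 0.103, 0.461], [0.687, 0.272, 0.472]]
114 [[0.84, 0.164, 0.048], [0.835, 0.399, 0.075]]
120 [[0.838, 0.17, 0.002], [0.828, 0.409, 0.039]]
126 [[0.818, 0.17, -0.002], [0.824, 0.421, -0.004]]
0.1
```

```bash
python3 - <<'E'
from h import *
T=np.load("top0.npz")["d"];S=np.load("scene0.npz")["d"]
print("handle",[at_d("top",u,w,T[w,u]).round(3).tolist() for u,w in((175,63),(179,64),(181,70),(181,80),(183,90),(185,97),(188,98),(190,100))])
Q=np.array([at_d("top",u,w,T[w,u]) for u in range(130,260) for w in range(40,112) if T[w,u]>0]); print("min x near handle",Q[Q[:,0]<.675].round(3)[:60:4])
print("wrist",[at_d("scene",u*.64,v*.64,S[int(v*.64),int(u*.64)]).round(3).tolist() for u,v in((150,62),(170,70),(175,90),(160,110),(160,150),(172,195))])
E
```

```text
handle [[0.682, 0.099, 0.686], [0.681, 0.092, 0.684], [0.672, 0.089, 0.676], [0.665, 0.093, 0.651], [0.657, 0.093, 0.624], [0.654, 0.093, 0.598], [0.655, 0.088, 0.592], [0.667, 0.09, 0.553]]Traceback (most recent call last):
  File "<stdin>", line 4, in <module>
  File "h.py", line 13, in at_d
    o,d=ray(n,u,v); return o+d*dep
        ~~~^^^^^^^
  File "h.py", line 7, in ray
    c,R,t,f=cam(n); xd=np.array([(u-c["cx"])/f,(v-c["cy"])/f]); x=xd.copy()
            ~~~^^^
  File "h.py", line 4, in cam
    c=camera_model(n); R=cv2.Rodrigues(np.array(c["rvec"],float))[0]; t=np.array(c["tvec"],float).ravel()
ValueError: time passes only in moves, steps and waits
```

>>> jog_arm(translation=[[0,0,0.03],[0.03,-0.03,0],[0.03,-0.03,0],[0.03,-0.03,0],[0.03,-0.03,0],[0.03,-0.03,0],[0.03,-0.03,0],[0.03,-0.03,0]], spin=[0,0.1,0.1,0.1,0.1,0.04,0,0], grip=[-1,-1,-1,-1,-1,-1,-1,-1], force=30)

```text
t: 0.9
ee_pos: [0.3966, 0.3061, 0.2608]
orientation: [-3.141, -0.001, -3.046]
wrist_force: [-0.3, 0.8, -0.6]
width: -0.005
gripper_force: 0.0
```

```bash
python3 - <<'E'
from h import *
c,R,t,f=cam("top")
p,T=get_image("top"); e=monitor.sense()["ee_pos"]
c,R,t,f=cam("top")
vv,uu=np.mgrid[0:384,0:512]; K=np.array([[f,0,c["cx"]],[0,f,c["cy"]],[0,0,1]])
x=cv2.undistortPoints(np.stack([uu,vv],-1).reshape(-1,1,2).astype(np.float64),K,np.array([c["k1"],0,0,0,0])).reshape(-1,2)
Q=(np.c_[x,np.ones(len(x))]*T.reshape(-1,1)-t)@R; Q=Q[(T>0).ravel()]-e
k=(abs(Q[:,1])<.1)&(abs(Q[:,0])<.15); 
for z in np.arange(-.05,.5,.03):
    q=Q[k&(Q[:,2]>=z)&(Q[:,2]<z+.03)]
    if len(q): print(z.round(2),len(q),"max fwd x",q[:,0].max().round(3),"y",q[:,1].min().round(3),q[:,1].max().round(3))
E
```

```text
0.01 1 max fwd x -0.009 y -0.007 -0.007
0.04 20 max fwd x -0.004 y -0.035 -0.013
0.07 97 max fwd x 0.013 y -0.055 -0.027
0.1 55 max fwd x 0.009 y -0.043 -0.027
0.13 50 max fwd x 0.023 y -0.033 0.014
0.16 55 max fwd x 0.024 y -0.031 0.018
0.19 55 max fwd x -0.03 y -0.017 0.024
0.22 49 max fwd x -0.024 y -0.022 0.009
0.25 154 max fwd x 0.004 y -0.099 0.024
0.28 497 max fwd x 0.045 y -0.1 0.026
0.31 949 max fwd x 0.059 y -0.1 0.063
0.34 3585 max fwd x 0.056 y -0.1 0.07
0.37 7 max fwd x 0.019 y -0.04 0.05
```

>>> jog_arm(translation=[[0.027,-0.0245,0],[0.027,-0.0245,0],[0.027,-0.0245,-0.01],[0.027,-0.0245,-0.015],[0.027,-0.0245,-0.015],[0.027,-0.0245,-0.015],[0.026,-0.025,-0.015],[0,0,0]], spin=[0,0,0,0,0,0,0,0], grip=[-1,-1,-1,-1,-1,-1,-1,-1])

```text
t: 1.75
ee_pos: [0.5846, 0.1321, 0.1867]
orientation: [-3.14, -0.007, -3.051]
wrist_force: [-0.7, 0.6, -0.9]
width: 0.004
gripper_force: 0.0
```

>>> jog_arm(translation=[[0.006,0.002,-0.006],[0,0,0]], spin=[0,0], grip=[-1,-1])

```text
t: 1.95
ee_pos: [0.5896, 0.1386, 0.1844]
orientation: [3.141, -0.001, -3.045]
wrist_force: [0.3, -0.2, 0.3]
width: 0.0
gripper_force: 0.0
```

```bash
python3 - <<'E'
from h import *
p,d=get_image("scene"); q,_=get_image("top")
A=cv2.resize(p[100:200,180:310,::-1],(780,600),interpolation=cv2.INTER_CUBIC)
cv2.imwrite("pics/s1.png",A); print(monitor.sense()["ee_pos"],monitor.sense()["wrist_force"])
E
```

```text
[0.5894897  0.13883787 0.18574896] [-0.1808226   0.81500004  1.40572496]
```

View pics/s1.png

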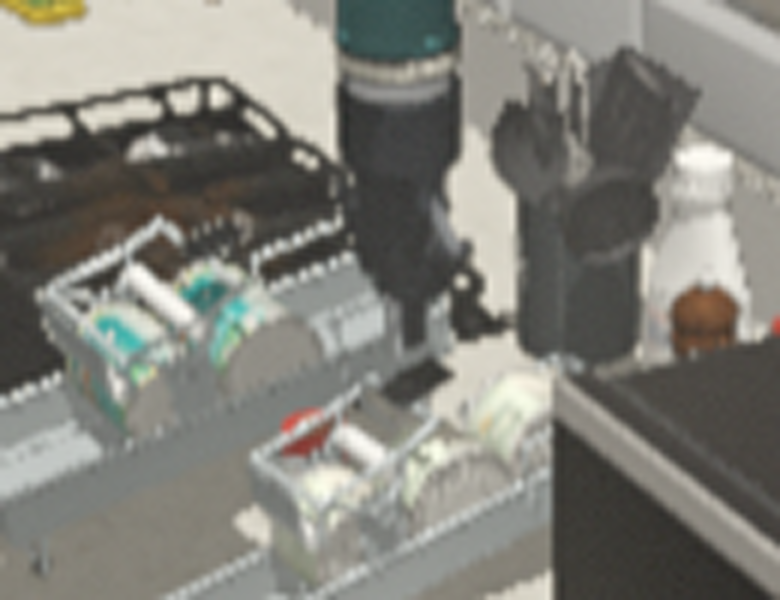

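The fingertips at (413,345) in the crop stand just above the narrow rack's pad at (418,380), so I'll press along the pad's arc.

>>> jog_arm(translation=[[0,-0.003,-0.008],[0,0,-0.007],[0.006,0.001,-0.005],[0.004,0,-0.005],[0.003,0,-0.005],[0.002,0.001,-0.005],[0.002,0,-0.005],[0.001,0,-0.004],[0,0,0]], spin=[0,0,0,0,0,0,0,0,0], grip=[-1,-1,-1,-1,-1,-1,-1,-1,-1])

```text
t: 2.95
ee_pos: [0.6113, 0.1373, 0.1437]
orientation: [3.141, 0.009, -3.046]
wrist_force: [4.4, 2.2, 6.2]
width: -0.001
gripper_force: 3.4
```

>>> jog_arm(translation=[[0,0,-0.002],[0,0,-0.002],[0,0,0]], spin=[0,0,0], grip=[-1,-1,-1])

```text
t: 3.25
ee_pos: [0.6126, 0.1375, 0.1412]
orientation: [3.14, 0.014, -3.046]
wrist_force: [6.7, 1.8, 7.6]
width: 0.0
gripper_force: 4.4
```

```bash
python3 - <<'E'
from h import *
for i in range(6): p,d=get_image("scene"); s=monitor.sense(); 
q,T=get_image("top")
print(s["ee_pos"],s["wrist_force"],s["t"])
A=cv2.resize(p[130:210,195:295,::-1],(750,600),interpolation=cv2.INTER_CUBIC); B=cv2.resize(q[150:255,165:235,::-1],(400,600),interpolation=cv2.INTER_CUBIC)
cv2.imwrite("pics/s2.png",cv2.resize(cv2.hconcat([A,B]),(800,417)))
E
```

```text
[0.61266083 0.1375083  0.14127678] [6.58138778 2.23332279 7.03203795] 3.55
```

View pics/s2.png

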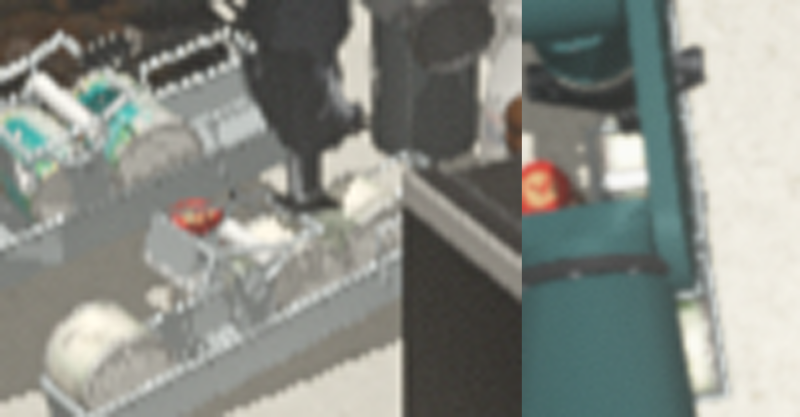

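The first short tin now lies in the tray at (95,350) in the picture. I'll press a little more to be sure of the stop before releasing.

>>> jog_arm(translation=[[0,0,-0.003],[0,0,-0.003],[0,0,0],[0,0,0]], spin=[0,0,0,0], grip=[-1,-1,-1,-1])

```text
t: 4.0
ee_pos: [0.6137, 0.1376, 0.1393]
orientation: [3.14, 0.019, -3.046]
wrist_force: [3.6, 2.2, 17.5]
width: 0.003
gripper_force: 9.0
```

That reached the hard stop: the force jumped to 17.5 N. Now I'll let the pad up along the same arc.

>>> jog_arm(translation=[[0,0,0.005],[0,0,0.005],[-0.001,0,0.004],[-0.002,0,0.005],[-0.002,-0.001,0.005],[-0.003,0,0.005],[-0.004,0,0.005],[-0.006,-0.001,0.006],[0,0,0.007],[0,0,0.008],[0,0,0.005]], spin=[0,0,0,0,0,0,0,0,0,0,0], grip=[-1,-1,-1,-1,-1,-1,-1,-1,-1,-1,-1])

```text
t: 5.1
ee_pos: [0.5897, 0.1345, 0.1916]
orientation: [-3.141, -0.001, -3.046]
wrist_force: [-0.9, 0.0, 0.1]
width: -0.0
gripper_force: 0.0
```

>>> jog_arm(translation=[[-0.025,0,0],[-0.025,0.01,0.015],[-0.01,0.03,0.02],[0,0.04,0.02],[0.005,0.04,0],[0.005,0.04,0],[0.006,0.04,0],[0,0.015,-0.01],[0,0,-0.02],[0,0,0],[0,0,0]], spin=[0,0,0,-0.02,-0.02,-0.02,0,0,0,0,0], grip=[-1,-1,-1,-1,-1,-1,-1,-1,-1,-1,-1])

```text
t: 6.2
ee_pos: [0.5456, 0.3488, 0.2154]
orientation: [-3.14, -0.002, -3.107]
wrist_force: [0.4, -0.2, -0.3]
width: -0.004
gripper_force: 0.0
```

```bash
python3 - <<'E'
from h import *
p,d=get_image("scene"); s=monitor.sense()
print(s["ee_pos"],s["wrist_force"],s["t"])
cv2.imwrite("pics/s3.png",cv2.resize(p[110:215,165:305,::-1],(800,600),interpolation=cv2.INTER_CUBIC))
E
```

```text
[0.54609748 0.34885816 0.2167007 ] [ 0.79337749 -0.27446318 -0.03660005] 6.25
```

View pics/s3.png

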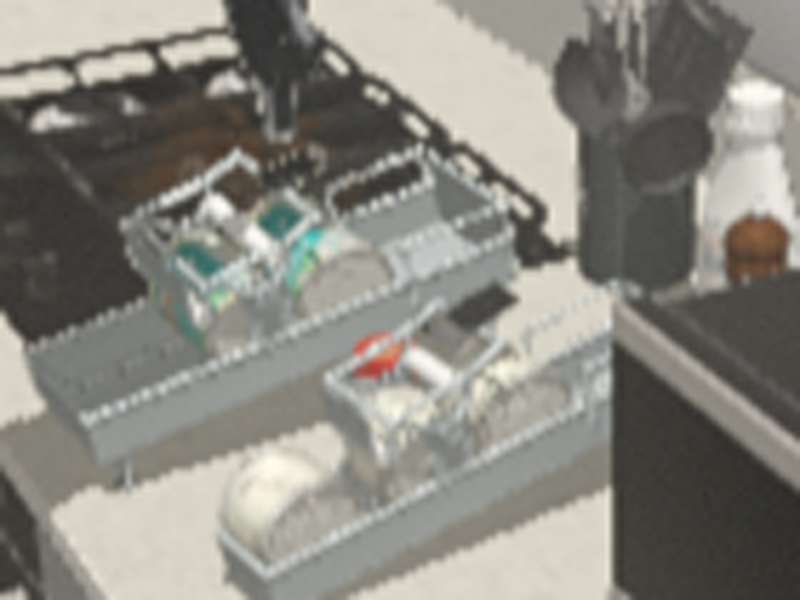

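The short tin rests in its tray at (280,510) and its gate is closed again with two tins behind it. The fingertips at (283,135) are just above the wide rack's pad at about (290,160), so I'll press that one.

>>> jog_arm(translation=[[0,0,-0.012],[0,0,-0.012],[0.006,0,-0.005],[0.004,0,-0.005],[0.003,0.001,-0.005],[0.002,0,-0.005],[0.002,0,-0.005],[0.001,0,-0.005],[0,0,-0.003],[0,0,-0.003],[0,0,-0.003],[0,0,0]], spin=[0,0,0,0,0,0,0,0,0,0,0,0], grip=[-1,-1,-1,-1,-1,-1,-1,-1,-1,-1,-1,-1])

```text
t: 7.45
ee_pos: [0.5696, 0.3508, 0.1616]
orientation: [3.137, 0.018, -3.108]
wrist_force: [5.2, -3.2, 16.9]
width: -0.003
gripper_force: 9.0
```

Hard stop reached (16.9 N). I'll hold it so the tin can roll, and check.

>>> jog_arm(translation=[[0,0,0],[0,0,0],[0,0,0],[0,0,0],[0,0,0]], spin=[0,0,0,0,0], grip=[-1,-1,-1,-1,-1])

```text
t: 7.95
ee_pos: [0.5696, 0.3508, 0.1616]
orientation: [3.137, 0.018, -3.108]
wrist_force: [4.6, -4.4, 17.1]
width: -0.006
gripper_force: 9.0
```

```bash
python3 - <<'E'
from h import *
p,d=get_image("scene"); s=monitor.sense()
print(s["ee_pos"],s["wrist_force"],s["t"])
cv2.imwrite("pics/s4.png",cv2.resize(p[110:215,165:305,::-1],(800,600),interpolation=cv2.INTER_CUBIC))
E
```

```text
[0.56962191 0.3507661  0.16162857] [ 4.80898109 -2.17422605 16.41028564] 8.0
```

View pics/s4.png

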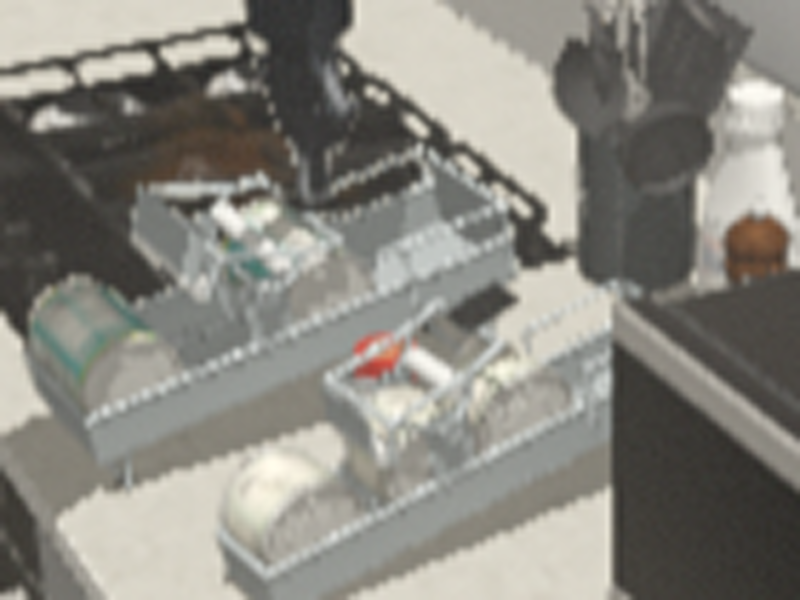

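The long tin is in its tray at (105,340), and the second roller is holding the next one at (320,290). Now I'll release the lever.

>>> jog_arm(translation=[[0,0,0.004],[0,0,0.005],[-0.001,0,0.005],[-0.002,0,0.005],[-0.002,0,0.005],[-0.003,-0.001,0.005],[-0.004,0,0.005],[-0.006,0,0.006],[0,0,0.012],[0,0,0.015],[-0.02,0,0.02],[-0.04,0,0.02]], spin=[0,0,0,0,0,0,0,0,0,0,0,0], grip=[-1,-1,-1,-1,-1,-1,-1,-1,-1,-1,-1,-1])

```text
t: 9.2
ee_pos: [0.4868, 0.3494, 0.2603]
orientation: [-3.141, -0.001, -3.109]
wrist_force: [-0.5, 0.8, 0.0]
width: -0.002
gripper_force: 0.0
```

>>> jog_arm(translation=[[0,0,0.02],[0,0,0],[0,0,0],[0,0,0],[0,0,0],[0,0,0],[0,0,0],[0,0,0],[0,0,0],[0,0,0]], spin=[0,0,0,0,0,0,0,0,0,0], grip=[-1,-1,-1,-1,-1,-1,-1,-1,-1,-1])

```text
t: 10.2
ee_pos: [0.4859, 0.3496, 0.2804]
orientation: [3.141, 0.0, -3.106]
wrist_force: [-0.6, -0.6, 0.7]
width: -0.0
gripper_force: 0.0
```

```bash
python3 - <<'E'
from h import *
p,d=get_image("scene"); s=monitor.sense()
print(s["ee_pos"],s["wrist_force"],s["t"])
cv2.imwrite("pics/s5.png",cv2.resize(p[110:260,165:365,::-1],(800,600),interpolation=cv2.INTER_CUBIC))
E
```

```text
[0.48591573 0.34965128 0.28039538] [-0.04100342 -0.59280292 -0.63244627] 10.25
```

View pics/s5.png

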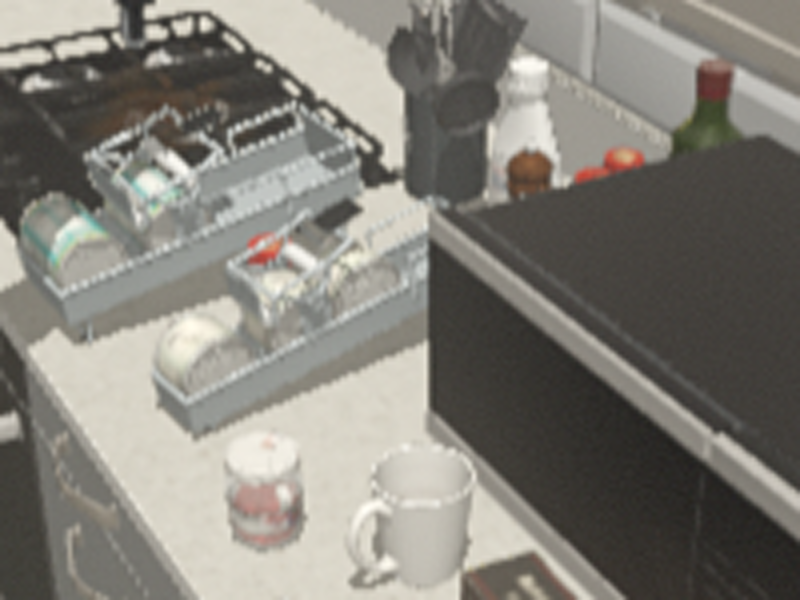

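One tin lies in each tray, at (70,240) and (205,350). Both gates are closed with the next tins waiting behind them, and nothing else has moved, so I'm handing it in.

```bash
python3 -c "
from workcell import ticket
print(ticket.sign_off())"
```

```text
the job is handed in; nothing more can be done
None
```

The job is handed in: one short tin and one long tin lie in their trays, both gates are closed in front of the next tins, and I saw nothing else disturbed in the pictures.

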